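# Start a crank-handled screw in a threaded boss

## Robot

A 6-joint arm with a two-finger parallel gripper is mounted at the origin on the work surface. World frame = base frame: x ahead of the robot, y to its left, z up, the work surface at z = 0. Lengths are in mm, angles in degrees, forces in N, time in s.
With the tool pointing down it reaches from about 350 to 850 mm from the base axis. Payload 8.1 kg.
Tool frame: the origin (TCP) lies midway between the tips of the shut fingers; the grasp point (between the pads) lies 19 mm behind it; z points along the fingers, y is the direction in which the jaws open and shut (so a half turn about z gives the same grasp; the last joint's range is limited). The gripper opens to 85 mm and grips with 20 to 120 N. Pads are 22 mm wide; open, the fingers measure 114 mm over their backs; the gripper's body (76 mm by 85 mm) begins 54 mm behind the grasp point. The pads swing forward as they close: fully open they stand 13 mm farther back than shut.
Start: joints at [-80.409, 7.471, 85.268, -0, 87.261, -4.893], TCP at [150.09, -580.929, 231.292] pointing down, gripper open.
Joint ranges: [-169.43, 169.43], [-51.17, 129.36], [1.28, 143.12], [-76.62, 256.62], [0, 156.53], [-152.29, 152.29]. Speed limits (degrees/s): [136.94, 136.94, 159.86, 180, 180, 180].

## Interface

Orientations are given as [roll, pitch, yaw] about the fixed x, y, z axes, in that order (R = Rz(yaw) Ry(pitch) Rx(roll)).
In Python, from bench import r gives the robot as it stands.
- The arm moves only by the shell command python3 -m jog 'ROWS' [FORCE]. ROWS is JSON, a list of rows, each a list of 5 numbers: the shift along the tool's x, y, z in m, then the turn about the tool's z in rad, then the opening, from 0 (shut) to 1 (fully open). A call has 1 to 20 rows; each row is the pose to reach, as a shift and turn from the pose measured when the call began, along the tool's axes at that moment; what a row does not reach only later rows make up. A row lasts 1/10 s, in which the tool goes at most 50 mm and 8.59 degrees, less where a joint would pass 70% of its speed; a pose out of reach is approached as far as the arm can. A call with a gripper value outside its range is refused whole. The fingers move at their own pace and stop on an object; FORCE is the grip in N (left out, the last holds). Time passes only in rows, so rows that repeat a pose let the fingers close. It gives the time, the measured TCP pose, the force and the opening at its end, in the units of the state.
- r.sense(): the state, without advancing time (a new reading comes with each control period).
- r.snapshot(name): name is "scene" or "top" or "wrist"; returns a dict with "pixels" (420x560x3 uint8, red, green, blue), "K" (3x3 intrinsics, pixels), "R" (3x3) and "t" (3): a world point X has camera coordinates R X + t. Camera axes: x right, y down, z forward; pixel columns grow to the right and rows downward; lengths in mm; the calibration is good to about 2 mm. A picture is of the moment at which its call begins. There is no depth.
- r.hand_in(): hands the job in, once; it reports no verdict.
The state is a dict: "time": time; "joint_pos": joint angles; "qd": joint speeds; "joint_efforts": joint torques, N m; "tool_pos": TCP position; "tcp_rot": TCP orientation; "ft_force": force on the tool from outside, world axes, zero at the start; "wrist_torque": the same for the moment, N m; "finger_gap": finger opening in mm.
Only numpy, scipy, OpenCV 4.12 (cv2) and the standard library are available. Lean on these libraries where they do the work, as an engineer would, in place of code of your own. Each camera call takes 0.05 s, during which the arm holds its last target.

## Task

The screw with the crank handle stands loose in the mouth of the round grey threaded boss. Turn it by its crank, which has a loose black sleeve for the hand, backward (anticlockwise seen from above) until you feel it drop into its thread, then forward (clockwise) one full turn from there, without lifting it out. Finish while still holding the screw, started and not moving, and leave everything else on the bench alone.

Things in the scene. Friction and masses are not known exactly. Their poses are not given: they have to be found in the camera images.
- boss: fixed upright round grey cast boss, 55 mm across, 80 mm high, on a round 110 mm flange 12 mm thick; origin on its axis at the bench surface, z up. Oiled right-hand internal thread, 7 mm pitch, 1.8 turns deep, then a stop: turned forward from the drop, the stub runs under the top ring and the screw sinks 7 mm a turn. Its x axis points from the screw's axis to the thread start.
- boss_mouth (a point): centre of the boss's open top, 80 mm up. Round it runs a flat ring on which the screw's stub slides. At the thread start the ring ends in a step: the stub, turned backward over that edge, drops 7 mm. Beyond (still turning backward) a lead-in slopes up again to the ring over 120 degrees.
- screw: loose steel screw, about 0.47 kg with crank, upright in the boss with 1 mm play all round; origin at the lower end of its 22 mm shank, on its axis; z up, x along the crank arm to the sleeve. Starts 28 mm above the bench, stub on the flat ring, 75 to 215 degrees of backward turning before the drop. Sinks by its own weight: watch this height.
- screw_head (a point): centre of the top of the screw's round head (32 mm across, 22 mm high), on the axis, 106 mm above the screw's origin: 134 mm above the bench at the start
- screw_stub (a point): middle of the 3.4 mm thick round stub (the beginning of the screw's thread) that sticks out of the shank below the crank arm, 15.5 mm from the axis, 53.7 mm above the screw's origin
- sleeve_centre (a point): centre of the black plastic sleeve (upright, 19 mm across, 30 mm high), the place to hold, 50 mm from the screw's axis, on a 9 mm pin. It turns freely on the pin (the hand need not turn) and slides freely up it by 18 mm, so a hand staying at the first height lets the screw sink by its weight. Cap on the pin: 13 mm across, its top 37 mm above the resting sleeve's centre.
- crank (a joint): how far (m) the crank bar has slid out through the screw's head, -0.006 to 0.006, nearly free: the sleeve's distance from the axis is 50 mm plus this. The bar is 10 mm thick, 43 mm below the resting sleeve's centre, with a 17 mm ball on its other end, 36 mm from the axis
- nut: loose steel hexagon nut, 30 mm across flats, 16 mm high, flat on the bench near the boss; origin under its centre; bystander
- washer: loose steel washer, 44 mm outside, 5 mm thick, flat on the bench near the boss; origin under its centre; bystander
- wrench: steel open wrench, 200 mm long, lying on the bench; bystander
- screwdriver: screwdriver, 200 mm long, lying on the bench; bystander
- can: closed metal can, 68 mm across, 90 mm high, standing; origin under its centre; bystander
- bracket: black plastic angle bracket, 90 x 60 mm foot, 55 mm high; origin under its centre; bystander
There are look-alikes about, which are no part of the job. Leave any brown or purple look-alike of the screw alone.

How it is judged:
By the outcome, as a careful person would: the job done as asked, in the order asked, and still so for the second after the job is handed in, while the arm keeps its last pose, push and grip.
It also fails if it takes over 61 s, if anything falls off the work surface, if the arm or the gripper's body presses on something with over 40 N, if the wrist force passes 120 N, or if a joint passes its speed limit or range.

## Working session

There is one attempt and no reset: what is moved stays moved. The work goes in short steps, Python scripts to look and compute and a shell command to move; the robot and the scene stay as the last step left them, time stands still between calls to the robot, and variables do not carry over. Pictures are saved under pics/ and viewed, and the job is handed in when it is done.

```bash
ls; mkdir -p pics; python3 - <<'E'
from bench import r
import cv2,json
print({k:v for k,v in r.sense().items()})
for n in ("scene","top","wrist"):
    s=r.snapshot(n); cv2.imwrite(f"pics/{n}0.png",s["pixels"][:,:,::-1]); print(n,s["K"],s["R"],s["t"])
E
```

```text
pics
{'time': 0.0, 'joint_pos': array([-8.04118672e+01,  7.51658163e+00,  8.53302787e+01,  6.87043082e-04,
        8.72590271e+01, -4.89350672e+00]), 'qd': array([ 0.18032368,  0.1304762 , -0.075532  ,  0.06839383, -0.01211291,
       -0.04558875]), 'joint_efforts': array([ 2.91181510e-03, -5.69402540e+01, -5.00548410e+01, -1.18182475e-04,
        1.49952038e-02,  1.52665098e-05]), 'tool_pos': array([ 149.97248135, -580.39418522,  230.21946605]), 'tcp_rot': array([-1.79894557e+02, -9.71630849e-03,  1.44815971e+01]), 'ft_force': array([ 0.29933552, -0.97914904,  0.3035782 ]), 'wrist_torque': array([-0.02095829,  0.00490877,  0.03055404]), 'finger_gap': 85.69762123537284}
scene [[392.25635584   0.         272.02367065]
 [  0.         392.25635584 208.12401219]
 [  0.           0.           1.        ]] [[ 7.94651730e-01  6.07065509e-01 -3.09149601e-04]
 [ 3.19887722e-01 -4.19167304e-01 -8.49688541e-01]
 [-5.15946192e-01  6.75107576e-01 -5.27284826e-01]] [-469.96808889  -75.03772366 1417.44448387]
top [[510.98232437   0.         281.22986366]
 [  0.         510.98232437 205.98326412]
 [  0.           0.           1.        ]] [[ 0.02511171 -0.99933258  0.02652932]
 [-0.99372115 -0.02784745 -0.10836415]
 [ 0.1090306  -0.02364154 -0.99375722]] [ -29.07752931  590.87165305 1179.1902445 ]
wrist [[343.93505733   0.         277.87268804]
 [  0.         343.93505733 206.41053765]
 [  0.           0.           1.        ]] [[ 0.24998325 -0.96824912 -0.00141767]
 [-0.91972841 -0.23791331  0.31224496]
 [-0.30266819 -0.07675214 -0.95000057]] [-599.69928748  -41.03126506  381.52996566]
```

View pics/scene0.png

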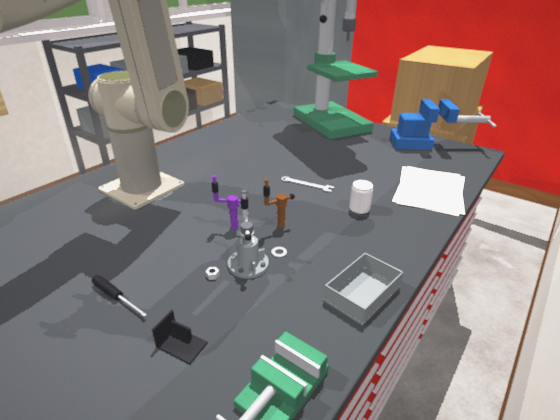

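View pics/top0.png

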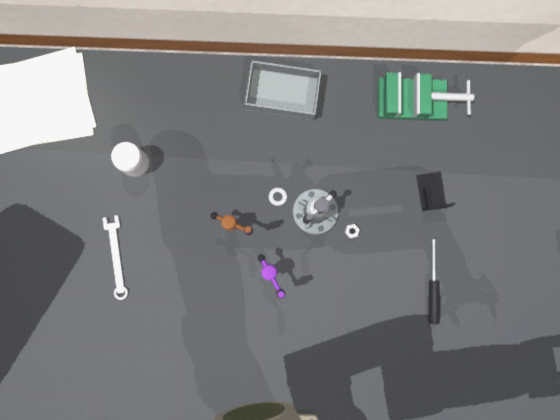

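View pics/wrist0.png

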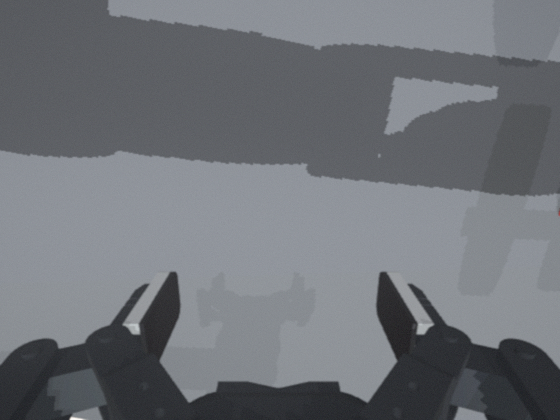

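Scene candidates: grey screw on the flanged boss at top (316,211) / scene (247,245); purple look-alike at top (269,272) / scene (232,205); brown look-alike at top (230,222) / scene (280,205). I choose the grey one and check it in close crops.

```bash
python3 - <<'E'
import cv2,numpy as np
a=cv2.imread("pics/top0.png")[160:260,260:380]; b=cv2.imread("pics/scene0.png")[175:285,190:310]
a=cv2.resize(a,(480,400),interpolation=cv2.INTER_CUBIC);b=cv2.resize(b,(480,440),interpolation=cv2.INTER_CUBIC)
cv2.imwrite("pics/crop0a.png",a);cv2.imwrite("pics/crop0b.png",b)
E
```

```text
(no output)
```

View pics/crop0a.png

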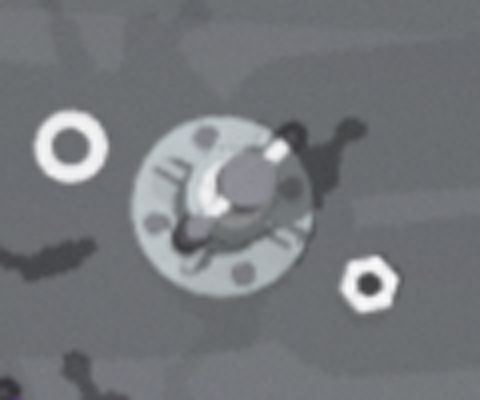

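View pics/crop0b.png

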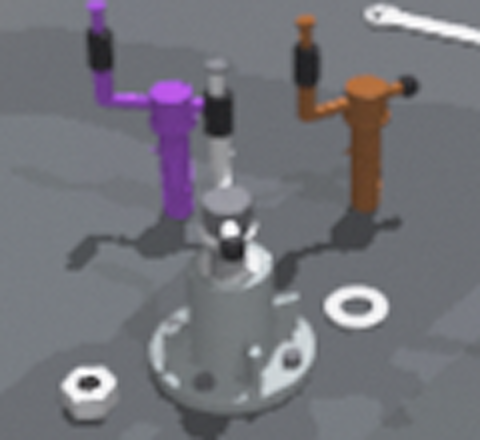

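```bash
cat > h.py <<'E'
import numpy as np,cv2
from bench import r
def back(s,u,v,z):
    R,t,K=s["R"],s["t"],s["K"]
    c=-R.T@t; d=R.T@np.linalg.inv(K)@np.array([u,v,1.]); return c+d*(z-c[2])/d[2]
def proj(s,X):
    p=s["K"]@(s["R"]@np.asarray(X,float)+s["t"]); return p[:2]/p[2]
E
python3 - <<'E'
from h import *
s=r.snapshot("scene");t=r.snapshot("top")
print("flange",back(t,315.25,211.5,12),back(s,190+232/4,175+347/4,12))
print("head",back(t,321.75,205.5,134),back(s,190+227/4,175+200/4,134))
print("ball",back(t,333,193.75,123),back(s,190+232/4,175+247/4,123))
print("sleeve",back(s,190+218/4,175+112/4,166),"cap",back(s,190+216/4,175+65/4,203),back(t,260+203/4,160+225/4,203), "bottomtop",back(t,260+187/4,160+236/4,166))
print("nut",back(t,352,231,8),"washer",back(t,277.8,196.6,3))
for n,p in dict(brown=(230,222),purple=(269,272)).items(): print(n,back(t,*p,134))
E
```

```text
flange [582.59815084 -96.2881414   12.        ] [585.18789132 -97.13111304  12.        ]
head [583.82828217 -99.10975124 134.        ] [ 589.46809376 -100.82353431  134.        ]
ball [ 611.82825321 -124.67636205  123.        ] [ 613.95651873 -125.40492432  123.        ]
sleeve [551.42299926 -63.44964496 166.        ] cap [554.52309524 -66.8403864  203.        ] [553.41006116 -69.89199337 203.        ] bottomtop [550.73567647 -64.61592339 166.        ]
nut [ 538.14511172 -186.42735033    8.        ] washer [617.40386353  -5.14959211   3.        ]
brown [542.43894804  98.73246146 134.        ]
purple [437.50422247  11.64237569 134.        ]
```

Crops confirm the grey screw on the flanged boss: cap/sleeve at scene (244,203), head (247,225), ball (248,237), so the crank points to about 135° in the world frame; axis ≈ (585,-98). I go above the sleeve and refine the position with the wrist camera.

```bash
python3 -m jog '[[0.01,-0.008,-0.005,0,1],[0.03,-0.023,-0.015,0,1],[0.055,-0.042,-0.025,0,1],[0.085,-0.065,-0.03,0,1],[0.115,-0.088,-0.03,0,1],[0.145,-0.111,-0.03,0,1],[0.175,-0.134,-0.03,0,1],[0.205,-0.157,-0.03,0,1],[0.235,-0.18,-0.03,0,1],[0.265,-0.204,-0.03,0,1],[0.295,-0.227,-0.03,0,1],[0.325,-0.25,-0.03,0,1],[0.355,-0.274,-0.03,0,1],[0.385,-0.297,-0.03,0,1],[0.415,-0.32,-0.03,0,1],[0.445,-0.343,-0.03,0,1],[0.475,-0.366,-0.03,0,1],[0.5,-0.386,-0.03,0,1],[0.517,-0.399,-0.03,0,1],[0.517,-0.399,-0.03,0,1]]' 
python3 - <<'E'
from h import *
s=r.snapshot("wrist"); cv2.imwrite("pics/w1.png",s["pixels"][:,:,::-1])
q=r.sense();print(q["time"],q["tool_pos"],q["tcp_rot"],q["joint_pos"],q["ft_force"])
for X in [(585,-98,134),(585,-98,12),(551,-64.5,166),(551,-64.5,203)]: print(X,proj(s,X))
E
```

```text
time: 2.25
tool_pos: [551.5, -62.0, 261.3]
tcp_rot: [-179.9, -0.0, 14.7]
ft_force: [-1.5, 0.1, 0.5]
finger_gap: 85.3
2.3 [550.8712495  -63.35868412 261.28835971] [-1.79934247e+02  9.06415153e-03  1.46379735e+01] [-1.18952114e+01 -1.72935177e-01  9.01222271e+01  5.47785671e-02
  9.00881905e+01  6.34668867e+01] [-0.12660347 -0.20859615 -0.64234664]
(585, -98, 134) [331.51333186 168.02459821]
(585, -98, 12) [315.78798298 145.95859076]
(551, -64.5, 166) [280.45961519 209.6792504 ]
(551, -64.5, 203) [280.79032687 228.44532567]
```

View pics/w1.png

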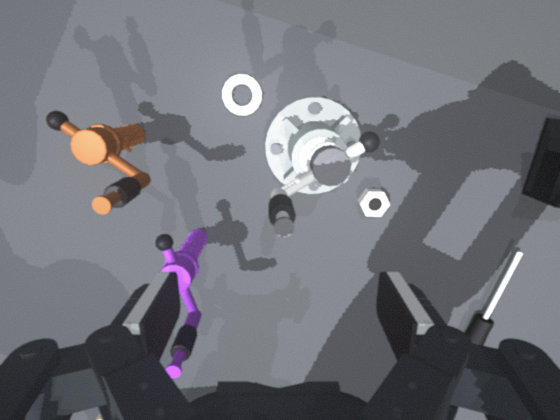

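```bash
python3 - <<'E'
from h import *
im=cv2.imread("pics/w1.png")[90:250,240:400]
cv2.imwrite("pics/w1c.png",cv2.resize(im,(600,600),interpolation=cv2.INTER_CUBIC))
E
```

```text
(no output)
```

View pics/w1c.png

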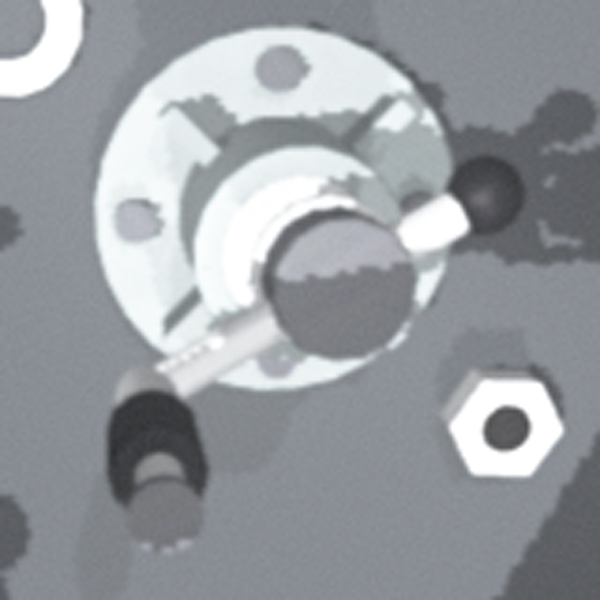

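```bash
python3 - <<'E'
from h import *
s=r.snapshot("wrist")
for n,u,v,z in [("head",331.7,165.7,134),("cap",284,226.5,203),("flange",312.8,145.2,12),("ball",369.9,142,123)]: print(n,back(s,u,v,z))
E
```

```text
head [586.07948382 -99.07534087 134.        ]
cap [552.09565287 -67.54302726 203.        ]
flange [584.1428423  -96.05727798  12.        ]
ball [ 610.88427668 -125.53138674  123.        ]
```

Crop shows head at wrist (332,166), cap (284,226), ball (370,142): axis ≈ (585.5,-98.5), sleeve ≈ (552,-66.5). Descend and grip.

```bash
python3 -m jog '[[0.0,0.003,0.005,0,1],[0.0,0.003,0.02,0,1],[0.0,0.003,0.035,0,1],[0.0,0.003,0.05,0,1],[0.0,0.003,0.065,0,1],[0.0,0.003,0.08,0,1],[0.0,0.003,0.095,0,1],[0.0,0.003,0.108,0,1],[0.0,0.003,0.115,0,1],[0.0,0.003,0.115,0,1],[0.0,0.003,0.115,0,1]]' 60
python3 - <<'E'
from h import *
s=r.snapshot("wrist"); cv2.imwrite("pics/w2.png",s["pixels"][:,:,::-1])
E
```

```text
time: 3.45
tool_pos: [551.5, -67.2, 146.7]
tcp_rot: [-180.0, -0.0, 14.6]
ft_force: [0.5, 0.3, -0.4]
finger_gap: 85.2
```

View pics/w2.png

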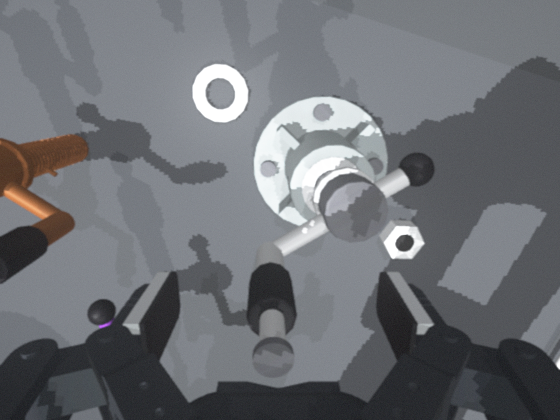

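```bash
python3 -m jog '[[0,0,0,0,0.6],[0,0,0,0,0.4],[0,0,0,0,0.25],[0,0,0,0,0.1],[0,0,0,0,0],[0,0,0,0,0],[0,0,0,0,0],[0,0,0,0,0]]' 60
python3 - <<'E'
from h import *
t=r.snapshot("top")
print(back(t,248,230,166),back(t,282,294,166),back(t,262,258,123), back(t,213,215,123))
s=r.snapshot("wrist"); cv2.imwrite("pics/w3.png",s["pixels"][:,:,::-1])
print(r.sense()["tool_pos"],r.sense()["ft_force"],r.sense()["finger_gap"])
s=r.snapshot("scene"); cv2.imwrite("pics/s3.png",s["pixels"][:,:,::-1])
E
```

```text
time: 4.3
tool_pos: [551.7, -67.2, 147.0]
tcp_rot: [-180.0, -0.0, 14.6]
ft_force: [-1.2, 0.6, 0.0]
finger_gap: 17.8
[524.26481379  58.11471902 166.        ] [393.6510738  -16.39323538 166.        ] [466.99399308  27.59925087 123.        ] [557.55946337 137.09509809 123.        ]
[551.67960431 -67.22075011 147.00585965] [-0.23520447 -0.13359587  0.59728148] 17.538901276223225
```

View pics/w3.png

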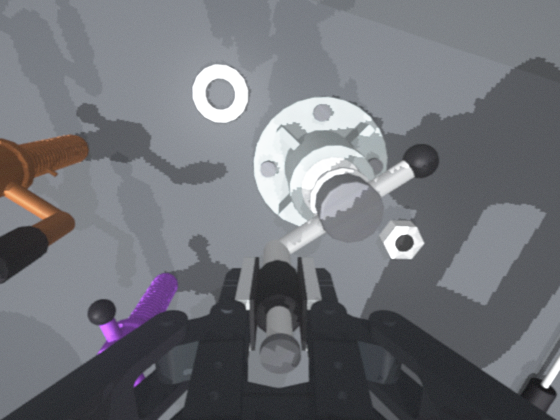

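```bash
cat >> h.py <<'E'
C=np.array([585.5,-98.5])
def ang():
    q=r.sense(); d=q["tool_pos"][:2]-C; return np.degrees(np.arctan2(d[1],d[0]))%360,np.hypot(*d)
def table(ths,rad=49,z=147.0):
    q=r.sense(); y=np.radians(q["tcp_rot"][2]); c,s=np.cos(y),np.sin(y); p=q["tool_pos"]
    out=[]
    for th in ths:
        w=C+rad*np.array([np.cos(np.radians(th)),np.sin(np.radians(th))])-p[:2]
        out.append([round(float(c*w[0]+s*w[1])/1000,4),round(float(s*w[0]-c*w[1])/1000,4),round(float(p[2]-z)/1000,4)])
    print(out)
def look(n,box=(250,100,440,290)):
    s=r.snapshot("wrist"); im=s["pixels"][:,:,::-1]; cv2.imwrite(f"pics/{n}.png",im)
    t=r.snapshot("scene"); i2=t["pixels"][170:290,190:310,::-1]
    cv2.imwrite(f"pics/{n}s.png",cv2.resize(i2,(600,600),interpolation=cv2.INTER_CUBIC)); cv2.imwrite(f"pics/{n}f.png",t["pixels"][:,:,::-1])
    q=r.sense(); print(q["time"],ang(),q["tool_pos"],q["ft_force"],q["wrist_torque"],q["finger_gap"])
    return s,t
E
python3 - <<'E'
from h import *
s,t=look("a0"); print(back(s,350,208,134)); print(ang())
table(np.arange(141,200,4))
E
```

```text
4.55 (np.float64(137.23324597126066), np.float64(46.017587909506474)) [551.71738485 -67.25334721 147.05573845] [-0.67294135  0.41186005 -0.81043619] [ 0.14232299  0.11857674 -0.02140837] 17.465081597092183
[587.25803512 -94.41955081 134.        ]
(np.float64(137.23324597126066), np.float64(46.017587909506474))
[[-0.0043, -0.0007, 0.0001], [-0.0069, 0.0014, 0.0001], [-0.0095, 0.0037, 0.0001], [-0.0118, 0.0062, 0.0001], [-0.014, 0.0089, 0.0001], [-0.016, 0.0116, 0.0001], [-0.0178, 0.0146, 0.0001], [-0.0194, 0.0176, 0.0001], [-0.0207, 0.0207, 0.0001], [-0.0219, 0.0239, 0.0001], [-0.0228, 0.0272, 0.0001], [-0.0235, 0.0306, 0.0001], [-0.0239, 0.034, 0.0001], [-0.0241, 0.0374, 0.0001], [-0.0241, 0.0408, 0.0001]]
```

View pics/a0s.png

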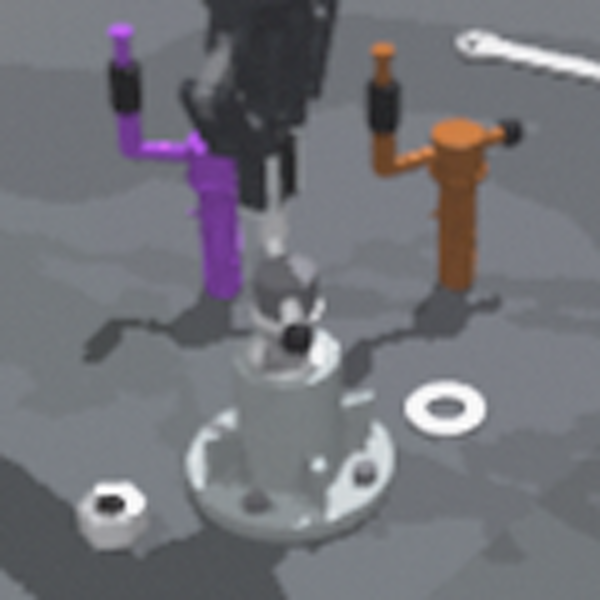

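```bash
python3 -m jog '[[-0.004,-0.0005,0,0,0],[-0.007,0.0015,0,0,0],[-0.0095,0.0035,0,0,0],[-0.012,0.006,0,0,0],[-0.014,0.009,0,0,0],[-0.016,0.0115,0,0,0],[-0.018,0.0145,0,0,0],[-0.0195,0.0175,0,0,0],[-0.0205,0.0205,0,0,0],[-0.022,0.024,0,0,0],[-0.022,0.024,0,0,0]]' 60
python3 - <<'E'
from h import *
s,t=look("a1"); 
table(np.arange(180,250,4))
E
```

```text
time: 5.65
tool_pos: [536.4, -96.6, 147.0]
tcp_rot: [-180.0, -0.0, 14.5]
ft_force: [-0.4, -0.2, 0.5]
finger_gap: 17.6
5.75 (np.float64(177.31277271309216), np.float64(49.08086031479455)) [536.47311139 -96.19890418 147.05375174] [ 0.47266365  0.73447401 -0.7388425 ] [-0.03225333  0.10631821 -0.00273222] 17.244765167240036
[[-0.0006, 0.0022, 0.0001], [-0.0013, 0.0056, 0.0001], [-0.0018, 0.009, 0.0001], [-0.0021, 0.0124, 0.0001], [-0.0021, 0.0158, 0.0001], [-0.0019, 0.0192, 0.0001], [-0.0015, 0.0226, 0.0001], [-0.0008, 0.0259, 0.0001], [0.0001, 0.0292, 0.0001], [0.0013, 0.0325, 0.0001], [0.0026, 0.0356, 0.0001], [0.0042, 0.0386, 0.0001], [0.006, 0.0416, 0.0001], [0.008, 0.0443, 0.0001], [0.0101, 0.047, 0.0001], [0.0125, 0.0495, 0.0001], [0.015, 0.0518, 0.0001], [0.0177, 0.0539, 0.0001]]
```

View pics/a1s.png

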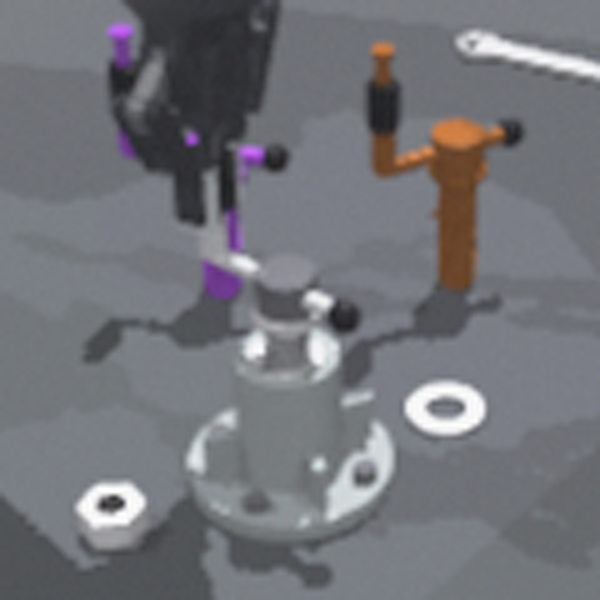

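View pics/a1.png

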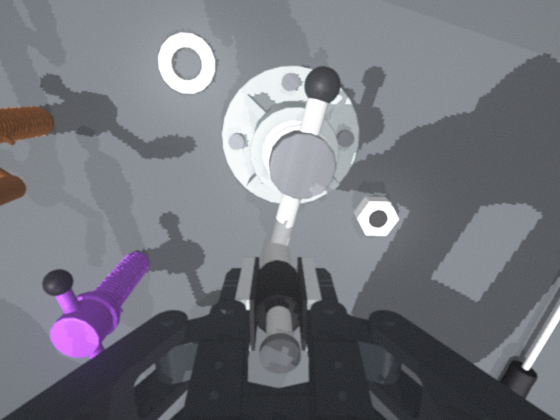

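```bash
python3 -m jog '[[-0.0005,0.002,0,0,0],[-0.0015,0.0055,0,0,0],[-0.002,0.009,0,0,0],[-0.002,0.0125,0,0,0],[-0.002,0.016,0,0,0],[-0.002,0.019,0,0,0],[-0.0015,0.0225,0,0,0],[-0.001,0.026,0,0,0],[-0.001,0.026,0,0,0]]' 60
python3 - <<'E'
from h import *
s,t=look("a2"); 
table([212,216,220,224])
E
python3 -m jog '[[0,0,0,0,0]]' 60 >/dev/null; echo
```

```text
time: 6.65
tool_pos: [542.2, -122.2, 147.1]
tcp_rot: [180.0, -0.0, 14.5]
ft_force: [-0.2, 0.1, -0.4]
finger_gap: 17.5
6.75 (np.float64(208.25309677021852), np.float64(49.265799283713285)) [ 542.1034741  -121.82081729  147.04609009] [ 0.31691676 -0.87166033 -0.89477473] [-0.1468759  -0.0160974  -0.05185096] 17.50821569634454
[[0.0011, 0.003, 0.0], [0.0023, 0.0062, 0.0], [0.0036, 0.0094, 0.0], [0.0052, 0.0124, 0.0]]
```

View pics/a2s.png

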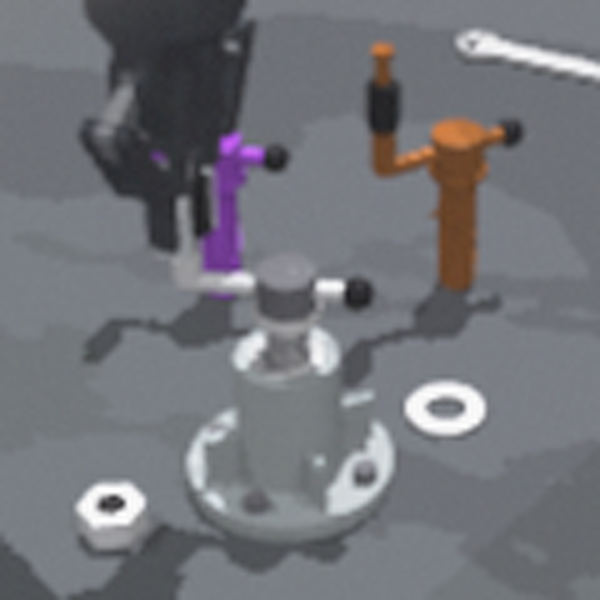

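```bash
cat >> h.py <<'E'
def head(n,ref="a2f"):
    a=cv2.cvtColor(cv2.imread(f"pics/{ref}.png"),6); b=cv2.cvtColor(cv2.imread(f"pics/{n}f.png"),6)
    T=cv2.resize(a[218:238,240:256],None,fx=8,fy=8,interpolation=cv2.INTER_CUBIC)
    S=cv2.resize(b[210:250,232:264],None,fx=8,fy=8,interpolation=cv2.INTER_CUBIC)
    m=cv2.matchTemplate(S,T,cv2.TM_CCOEFF_NORMED); _,v,_,l=cv2.minMaxLoc(m)
    print("head shift px",l[0]/8-8,l[1]/8-8,"score",round(v,3))
E
python3 -c "
from h import *
head('a2');head('a1')"
python3 -m jog '[[0.001,0.003,0,0,0],[0.0025,0.006,0,0,0],[0.0025,0.006,0,0,0]]' 60
python3 - <<'E'
from h import *
s,t=look("a3");head("a3"); 
table([220,224,228])
E
```

```text
head shift px 0.0 0.0 score 0.999
head shift px -0.5 0.625 score 0.64
time: 7.15
tool_pos: [546.3, -127.4, 147.1]
tcp_rot: [180.0, -0.1, 14.5]
ft_force: [-0.4, -0.2, 0.0]
finger_gap: 17.4
7.25 (np.float64(216.12994728208247), np.float64(48.681746358145695)) [ 546.18063883 -127.20366294  147.09420136] [-0.4367838   0.023492   -0.25443993] [-0.13568016  0.02199879 -0.02811127] 17.516703422182943
head shift px 0.125 -0.25 score 0.96
[[0.001, 0.0032, 0.0001], [0.0026, 0.0062, 0.0001], [0.0044, 0.0091, 0.0001]]
```

```bash
python3 -m jog '[[0.001,0.003,0,0,0],[0.0025,0.006,0,0,0],[0.0025,0.006,0,0,0]]' 60
python3 - <<'E'
from h import *
s,t=look("a4");head("a4"); 
table([228,232,236])
E
```

```text
time: 7.55
tool_pos: [550.4, -132.8, 147.1]
tcp_rot: [180.0, -0.1, 14.5]
ft_force: [-0.4, 1.0, -0.5]
finger_gap: 17.6
7.65 (np.float64(224.0214673723801), np.float64(49.05965690587478)) [ 550.22220753 -132.59292147  147.12776286] [ 0.23627835 -0.93650038  0.13324804] [-0.03617749  0.00547954  0.02883478] 17.701313570028514
head shift px 0.125 -0.25 score 0.901
[[0.0018, 0.0029, 0.0001], [0.0038, 0.0057, 0.0001], [0.006, 0.0083, 0.0001]]
```

```bash
python3 -m jog '[[0.002,0.003,0,0,0],[0.004,0.0055,0,0,0],[0.004,0.0055,0,0,0]]' 60
python3 - <<'E'
from h import *
s,t=look("a5");head("a5"); 
table([236,240,244])
E
```

```text
time: 7.95
tool_pos: [555.8, -137.2, 147.2]
tcp_rot: [180.0, -0.1, 14.5]
ft_force: [-0.2, 0.4, -1.2]
finger_gap: 17.5
8.05 (np.float64(232.20284413441416), np.float64(48.76331904169659)) [ 555.61453048 -137.03206451  147.1392397 ] [ 0.42467604 -1.01343925 -0.29343092] [-0.16230412  0.06907619 -0.0273056 ] 17.285902475963283
head shift px 0.25 -0.5 score 0.787
[[0.0019, 0.0026, 0.0001], [0.0042, 0.0051, 0.0001], [0.0068, 0.0074, 0.0001]]
```

View pics/a5s.png

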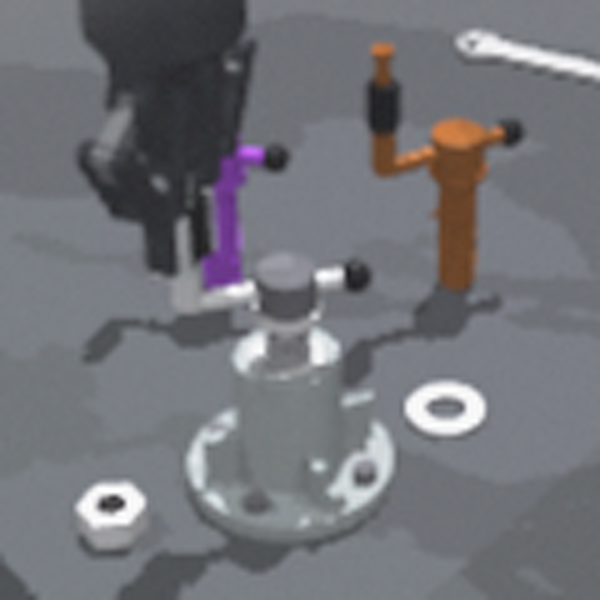

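View pics/a5.png

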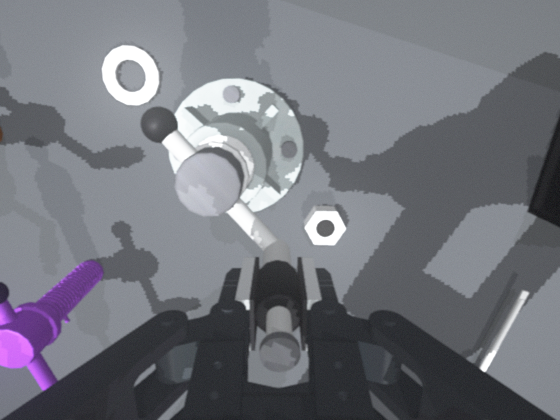

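```bash
python3 -m jog '[[0.002,0.0025,0,0,0],[0.004,0.005,0,0,0],[0.004,0.005,0,0,0]]' 60
python3 - <<'E'
from h import *
s,t=look("a6");head("a6"); 
table([244,248,252])
E
```

```text
time: 8.35
tool_pos: [561.1, -141.2, 147.2]
tcp_rot: [180.0, -0.1, 14.5]
ft_force: [-0.0, 0.7, -0.5]
finger_gap: 17.6
8.45 (np.float64(239.75682785730737), np.float64(49.10661859863796)) [ 560.76641876 -140.92298845  147.08614046] [ 0.10265145 -0.44125614 -0.58305712] [-0.07451071  0.0259063   0.07040602] 17.22868196622436
head shift px 0.375 1.25 score 0.696
[[0.0027, 0.0024, 0.0001], [0.0054, 0.0045, 0.0001], [0.0082, 0.0064, 0.0001]]
```

View pics/a6s.png

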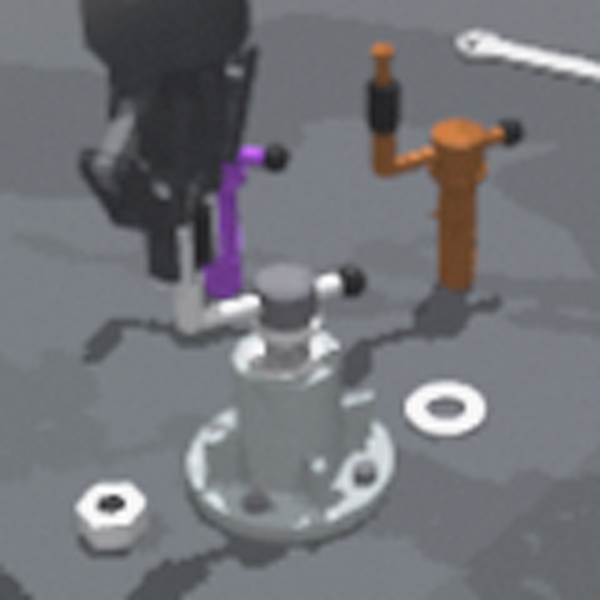

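View pics/a6.png

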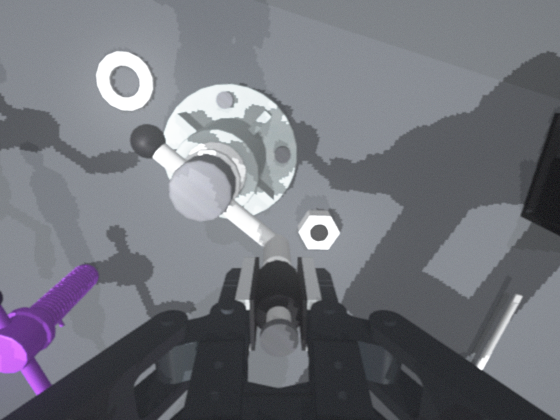

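The head fell 1.75 px (~7 mm) between arm angles 232° and 240°, and the exposed pin under the sleeve is longer: it has dropped (at about 236°). Now forward, in quarter-turn calls.

```bash
python3 - <<'E'
from h import *
t=r.snapshot("scene");p=[proj(t,(585,-98,z)) for z in (134,127)];print(p[1]-p[0])
table(np.arange(235,144,-5))
E
```

```text
[0.09816786 2.31545686]
[[-0.0026, -0.003, 0.0001], [-0.0053, -0.0064, 0.0001], [-0.0076, -0.01, 0.0001], [-0.0096, -0.0137, 0.0001], [-0.0113, -0.0177, 0.0001], [-0.0126, -0.0217, 0.0001], [-0.0135, -0.0259, 0.0001], [-0.0141, -0.0301, 0.0001], [-0.0144, -0.0344, 0.0001], [-0.0142, -0.0387, 0.0001], [-0.0137, -0.0429, 0.0001], [-0.0128, -0.0471, 0.0001], [-0.0115, -0.0512, 0.0001], [-0.0099, -0.0552, 0.0001], [-0.008, -0.059, 0.0001], [-0.0057, -0.0626, 0.0001], [-0.0032, -0.066, 0.0001], [-0.0003, -0.0692, 0.0001], [0.0028, -0.0721, 0.0001]]
```

```bash
python3 -m jog '[[-0.0025,-0.003,0,0,0],[-0.0055,-0.0065,0,0,0],[-0.0075,-0.01,0,0,0],[-0.0095,-0.0135,0,0,0],[-0.0115,-0.0175,0,0,0],[-0.0125,-0.0215,0,0,0],[-0.0135,-0.026,0,0,0],[-0.0135,-0.026,0,0,0]]' 60
python3 - <<'E'
from h import *
s,t=look("b1");head("b1"); 
table(np.arange(200,109,-5),z=146)
E
```

```text
time: 9.3
tool_pos: [540.9, -118.4, 147.0]
tcp_rot: [180.0, -0.0, 14.5]
ft_force: [0.6, 0.4, -0.2]
finger_gap: 17.4
9.4 (np.float64(204.6657763558714), np.float64(48.85525808796059)) [ 541.10241224 -118.88848802  147.05209316] [-0.52449134  0.42260226  0.27737546] [-0.03525143  0.05565799  0.02771963] 17.541314452166556
head shift px -0.125 2.25 score 0.917
[[-0.0007, -0.0039, 0.0011], [-0.0009, -0.0082, 0.0011], [-0.0008, -0.0125, 0.0011], [-0.0002, -0.0167, 0.0011], [0.0007, -0.0209, 0.0011], [0.0019, -0.025, 0.0011], [0.0035, -0.0289, 0.0011], [0.0055, -0.0327, 0.0011], [0.0077, -0.0364, 0.0011], [0.0103, -0.0398, 0.0011], [0.0132, -0.043, 0.0011], [0.0163, -0.0459, 0.0011], [0.0197, -0.0485, 0.0011], [0.0232, -0.0508, 0.0011], [0.027, -0.0528, 0.0011], [0.031, -0.0545, 0.0011], [0.035, -0.0558, 0.0011], [0.0392, -0.0568, 0.0011], [0.0434, -0.0574, 0.0011]]
```

View pics/b1s.png

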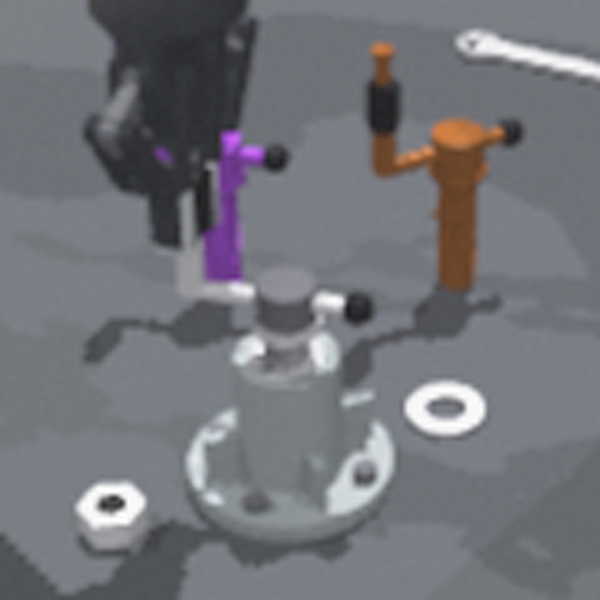

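View pics/b1.png

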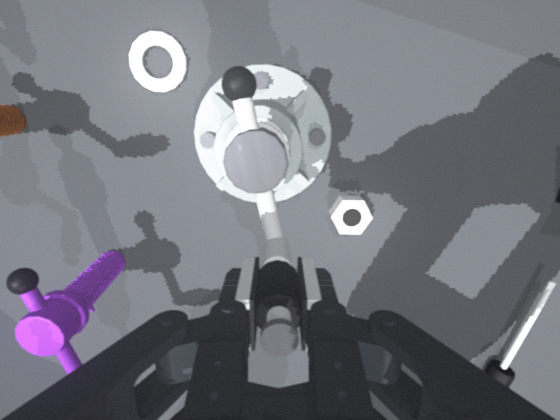

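Head is 2.25 px lower than on the ring at nearly the same angle, with low forces: the stub is under the ring. Continue.

```bash
python3 -m jog '[[-0.0005,-0.004,0,0,0],[-0.001,-0.008,0,0,0],[-0.001,-0.0125,0,0,0],[0,-0.0165,0.0005,0,0],[0.0005,-0.021,0.0005,0,0],[0.002,-0.025,0.0005,0,0],[0.0035,-0.029,0.0005,0,0],[0.0055,-0.0325,0.001,0,0],[0.0075,-0.0365,0.001,0,0],[0.0105,-0.04,0.001,0,0],[0.013,-0.043,0.001,0,0],[0.0165,-0.046,0.001,0,0],[0.0195,-0.0485,0.001,0,0],[0.023,-0.051,0.001,0,0],[0.027,-0.053,0.001,0,0],[0.031,-0.0545,0.001,0,0],[0.035,-0.056,0.001,0,0],[0.039,-0.057,0.001,0,0],[0.0435,-0.0575,0.001,0,0],[0.0435,-0.0575,0.001,0,0]]' 60
python3 - <<'E'
from h import *
s,t=look("b2");head("b2"); 
table(np.arange(105,14,-5),z=145)
E
```

```text
time: 11.4
tool_pos: [569.4, -52.1, 146.1]
tcp_rot: [180.0, -0.1, 14.5]
ft_force: [0.3, 0.2, 0.7]
finger_gap: 17.3
11.5 (np.float64(109.62588871492235), np.float64(49.10221778441652)) [569.00768468 -52.25033701 146.0828722 ] [ 0.4243666  -0.91256575 -0.41748125] [ 0.1712548  -0.09013918  0.0035338 ] 17.257783140236086
head shift px 1.75 -1.5 score 0.417
[[0.004, -0.0001, 0.0011], [0.0082, 0.0001, 0.0011], [0.0125, 0.0006, 0.0011], [0.0167, 0.0015, 0.0011], [0.0207, 0.0027, 0.0011], [0.0247, 0.0043, 0.0011], [0.0285, 0.0063, 0.0011], [0.0321, 0.0085, 0.0011], [0.0355, 0.0111, 0.0011], [0.0387, 0.014, 0.0011], [0.0416, 0.0171, 0.0011], [0.0443, 0.0205, 0.0011], [0.0466, 0.0241, 0.0011], [0.0486, 0.0278, 0.0011], [0.0503, 0.0318, 0.0011], [0.0516, 0.0358, 0.0011], [0.0525, 0.04, 0.0011], [0.0531, 0.0442, 0.0011], [0.0533, 0.0485, 0.0011]]
```

View pics/b2.png

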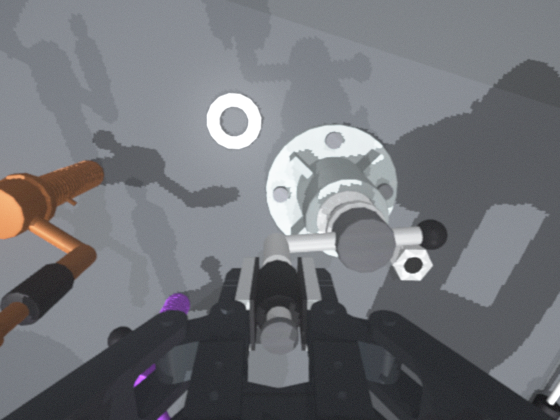

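```bash
python3 -m jog '[[0.004,0,0,0,0],[0.008,0,0,0,0],[0.0125,0.0005,0,0,0],[0.0165,0.0015,0.0005,0,0],[0.0205,0.0025,0.0005,0,0],[0.0245,0.0045,0.0005,0,0],[0.0285,0.0065,0.0005,0,0],[0.032,0.0085,0.001,0,0],[0.0355,0.011,0.001,0,0],[0.0385,0.014,0.001,0,0],[0.0415,0.017,0.001,0,0],[0.0445,0.0205,0.001,0,0],[0.0465,0.024,0.001,0,0],[0.0485,0.028,0.001,0,0],[0.0505,0.032,0.001,0,0],[0.0515,0.036,0.001,0,0],[0.0525,0.04,0.001,0,0],[0.053,0.044,0.001,0,0],[0.0535,0.0485,0.001,0,0],[0.0535,0.0485,0.001,0,0]]' 60
python3 - <<'E'
from h import *
s,t=look("b3");head("b3"); 
table(np.arange(10,-81,-5),z=144)
E
```

```text
time: 13.5
tool_pos: [633.1, -86.5, 145.2]
tcp_rot: [180.0, -0.1, 14.5]
ft_force: [0.3, -0.5, 0.3]
finger_gap: 17.5
13.6 (np.float64(14.810775826269058), np.float64(49.124311151927785)) [632.99217207 -85.94247086 145.19319335] [ 0.34288043 -0.29933993  0.28959209] [-0.0317767  -0.09994983  0.05463677] 17.64208369398367
head shift px -0.25 3.625 score 0.741
[[-0.0003, 0.0041, 0.0012], [-0.0008, 0.0084, 0.0012], [-0.0017, 0.0125, 0.0012], [-0.0029, 0.0166, 0.0012], [-0.0045, 0.0206, 0.0012], [-0.0065, 0.0244, 0.0012], [-0.0088, 0.028, 0.0012], [-0.0113, 0.0314, 0.0012], [-0.0142, 0.0346, 0.0012], [-0.0173, 0.0375, 0.0012], [-0.0207, 0.0401, 0.0012], [-0.0243, 0.0425, 0.0012], [-0.028, 0.0445, 0.0012], [-0.032, 0.0462, 0.0012], [-0.036, 0.0475, 0.0012], [-0.0402, 0.0484, 0.0012], [-0.0444, 0.049, 0.0012], [-0.0487, 0.0492, 0.0012], [-0.053, 0.0491, 0.0012]]
```

View pics/b3.png

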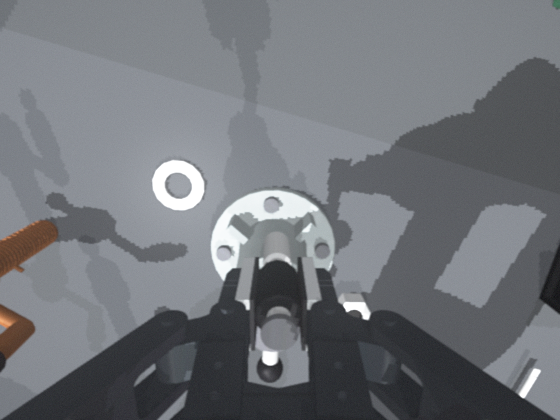

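View pics/b3s.png

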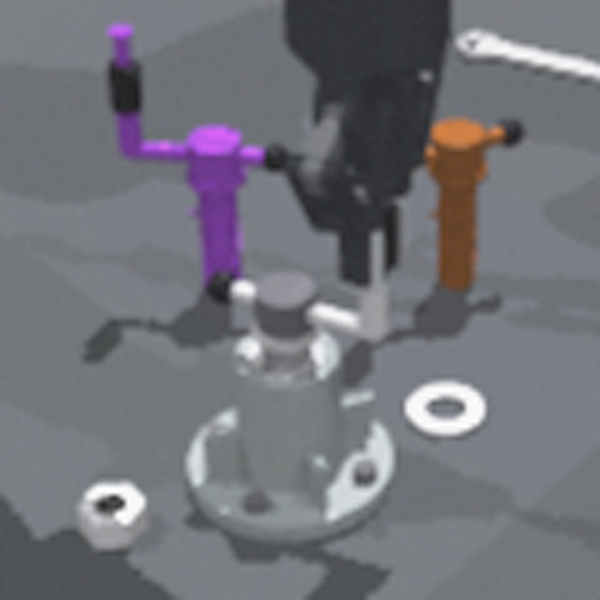

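```bash
python3 -m jog '[[-0.0005,0.004,0,0,0],[-0.001,0.0085,0,0,0],[-0.0015,0.0125,0,0,0],[-0.003,0.0165,0.0005,0,0],[-0.0045,0.0205,0.0005,0,0],[-0.0065,0.0245,0.0005,0,0],[-0.009,0.028,0.0005,0,0],[-0.0115,0.0315,0.001,0,0],[-0.014,0.0345,0.001,0,0],[-0.0175,0.0375,0.001,0,0],[-0.0205,0.04,0.001,0,0],[-0.0245,0.0425,0.001,0,0],[-0.028,0.0445,0.001,0,0],[-0.032,0.046,0.001,0,0],[-0.036,0.0475,0.001,0,0],[-0.04,0.0485,0.001,0,0],[-0.0445,0.049,0.001,0,0],[-0.0485,0.049,0.001,0,0],[-0.053,0.049,0.001,0,0],[-0.053,0.049,0.001,0,0]]' 60
python3 - <<'E'
from h import *
s,t=look("b4");head("b4"); 
table(list(np.arange(-85,-121,-5))+[-122,-124,-126],z=143.5)
E
```

```text
time: 15.6
tool_pos: [593.4, -146.8, 144.1]
tcp_rot: [180.0, -0.0, 14.5]
ft_force: [-1.4, 0.5, -0.3]
finger_gap: 17.7
15.7 (np.float64(279.7433066599761), np.float64(48.91448886654433)) [ 593.77801267 -146.70893825  144.1243989 ] [-0.06693858 -0.26776608  0.0091332 ] [-0.14444305  0.02844651 -0.06403115] 17.86880918029918
head shift px 1.875 2.875 score 0.345
[[-0.004, -0.0004, 0.0006], [-0.0082, -0.0013, 0.0006], [-0.0123, -0.0026, 0.0006], [-0.0163, -0.0042, 0.0006], [-0.0201, -0.0061, 0.0006], [-0.0237, -0.0084, 0.0006], [-0.0271, -0.0109, 0.0006], [-0.0303, -0.0138, 0.0006], [-0.0315, -0.015, 0.0006], [-0.0326, -0.0163, 0.0006], [-0.0337, -0.0176, 0.0006]]
```

View pics/b4.png

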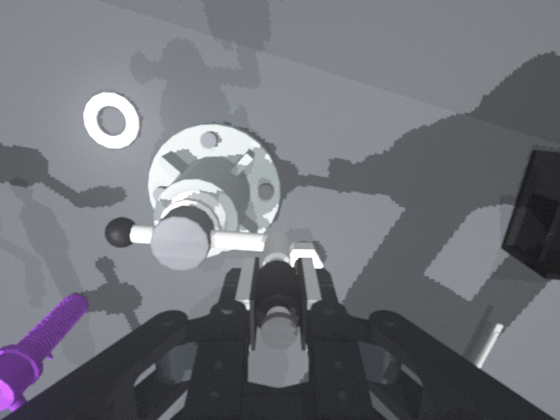

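View pics/b4s.png

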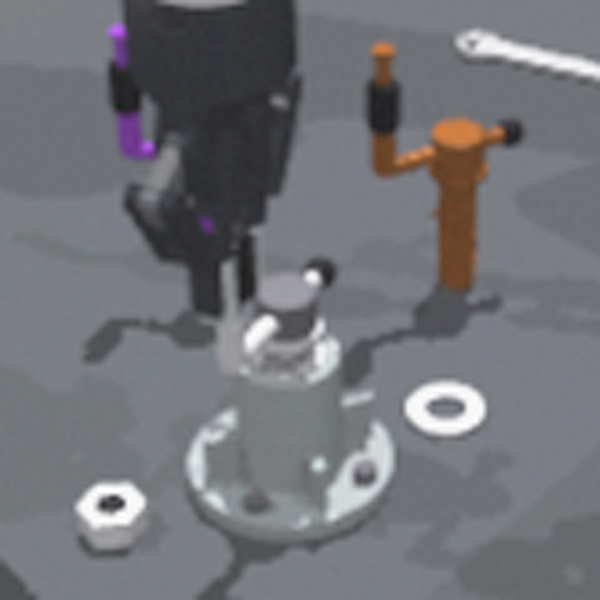

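```bash
python3 -m jog '[[-0.004,-0.0005,0,0,0],[-0.008,-0.0015,0,0,0],[-0.0125,-0.0025,0.0005,0,0],[-0.0165,-0.004,0.0005,0,0],[-0.02,-0.006,0.0005,0,0],[-0.0235,-0.0085,0.0005,0,0],[-0.027,-0.011,0.0005,0,0],[-0.0305,-0.014,0.0005,0,0],[-0.0325,-0.0165,0.0005,0,0],[-0.0325,-0.0165,0.0005,0,0],[-0.0325,-0.0165,0.0005,0,0]]' 60
python3 - <<'E'
from h import *
s,t=look("b5");head("b5");head("b5","a5");head("b5","a6")
E
```

```text
time: 16.8
tool_pos: [558.1, -138.7, 143.6]
tcp_rot: [180.0, -0.0, 14.5]
ft_force: [-0.4, 0.5, 0.1]
finger_gap: 17.5
16.9 (np.float64(235.84294539052772), np.float64(48.67463406284248)) [ 558.17097976 -138.77833976  143.52000995] [0.14496884 0.74809265 0.59209996] [ 0.0366505   0.09164726 -0.00746256] 17.71795417195235
head shift px 0.625 2.875 score 0.69
head shift px -8.0 -7.625 score 0.335
head shift px 2.125 -0.125 score 0.523
```

View pics/b5.png

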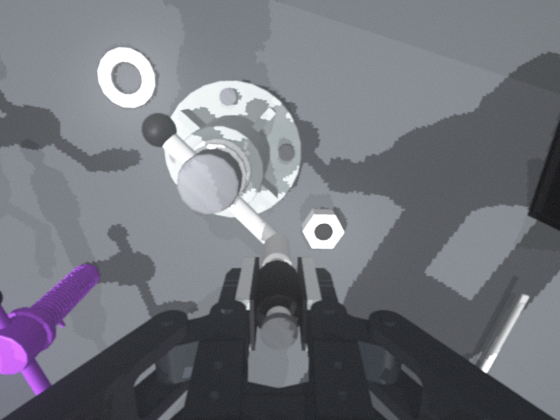

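View pics/b5s.png

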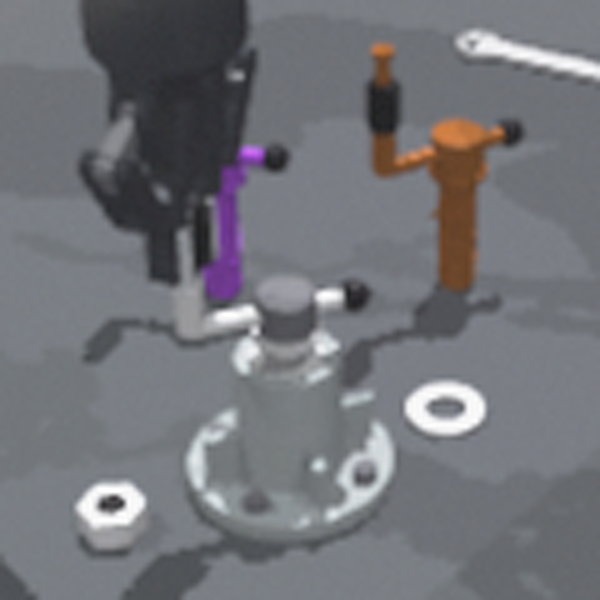

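Head is at y≈293 in the crop, against 270 on the ring: 4.6 px ≈ 14 mm, as expected (7 drop + 7 sink). I let it rest, check once more and hand in.

```bash
python3 -m jog '[[0,0,0,0,0],[0,0,0,0,0],[0,0,0,0,0],[0,0,0,0,0],[0,0,0,0,0]]' 60
python3 - <<'E'
from h import *
s,t=look("b6");head("b6","b5")
a=cv2.imread("pics/b5s.png").astype(int);b=cv2.imread("pics/b6s.png").astype(int)
print(np.abs(a-b).mean(), r.sense()["qd"].round(2))
print(r.hand_in())
E
```

```text
time: 17.4
tool_pos: [558.2, -138.8, 143.5]
tcp_rot: [180.0, -0.0, 14.5]
ft_force: [-0.1, 0.8, -1.1]
finger_gap: 17.4
17.5 (np.float64(235.8668890741602), np.float64(48.675716688525746)) [ 558.18720682 -138.79065306  143.54169187] [-0.80757058  0.94560414 -0.09723378] [-0.03887922  0.10465695  0.02657444] 17.45910618193804
head shift px -8.0 -6.875 score 0.357
0.8651740740740741 [-0.04 -0.05  0.05 -0.05 -0.05 -0.02]
the job is handed in; nothing more can be done
None
```

I gripped the grey screw by its black sleeve and turned it backward about 100° until it dropped. I then turned it forward about 364° from where I stopped, which is one full turn from the estimated drop angle. I handed it in at 17.5 s, still gripping the sleeve with the screw at rest.

- **Drop:** the head fell between arm angles 232° and 240°, so I took the drop as 236° ± 4°. The full turn is uncertain by the same amount. The final arm angle is 235.9°.
- **Height:** by eye in the scene camera, the head ended about 4.6 px lower than on the ring. That is about 14 mm, as expected for a 7 mm drop plus a 7 mm sink.
- **Rest and forces:** the last two pictures were almost identical and joint speeds were about zero. Measured forces stayed around 1–2 N in the readings at the end of each move; I did not see the values in between.
- **Bystanders:** the nut, washer, purple and brown screws looked unmoved in the last pictures I viewed. I did not measure their positions or check the other items up close.
- **Check that disagreed:** the automatic image matching of the head was unreliable at several arm angles. It gave −1.5 px once during the forward turn and 2.9 px at the end. Two of the last matches, including the final one, locked on to the wrong spot, so the final height rests on my reading of the picture crops.

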